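Fit the snap-hook arm to the display stand and hang the lantern

TASK

Fit the loose arm with the snap hook into the stand's open collet: push its plain end, hook upright, fully home against the stop, then swing the collet lever fully closed. Then hang the lantern that has the stirrup eye on the hook by pushing its eye past the sprung gate until the gate snaps shut behind it, and let it hang still. Leave everything else on the table where it is.

Things in the scene. Friction and masses are not known exactly. Their poses are not given: they have to be found in the camera images.
- stand: Fixed display stand: dark base plate 140 x 120 x 12 mm, wooden column, grey collet head on top, 72 x 66 mm, its roof at height 225 mm. Origin: column centre on the table. The collet's square bore is level along the stand's x axis; its flared mouth opens toward the stand's -x.
- collet_mouth (a point): On the bore's axis where the flare ends and the bore begins, 10 mm above the bore floor (floor at height 190 mm); 35 mm from the stand's origin toward -x. Bore 23 mm wide, 22.5 mm high, 60 mm deep to the stop; the flare stands 13 mm out in front. Axes as the stand's.
- collet_stop (a point): On the depth stop at the inner end of the bore, 10 mm above the bore floor; 60 mm beyond collet_mouth along the stand's +x. The bar's butt centre comes to this point when home. Axes as the stand's.
- collet_lever (a joint): Angle of the collet lever on the head (rad). Vertical pivot, 4 mm from the stand's origin toward +x. At 0 (open) the handle points along the stand's +y; it swings clockwise seen from above as the value grows; at 1.57 (closed) it points along the stand's +x, away from the mouth. It stays where it is left; 3 to 4 N move it. Closing it squeezes the bar sideways.
- lever_push (a point): On the lever handle's centre line, 65 mm from the pivot, at mid-height (242 mm). Handle: steel bar 12 mm wide, 14 mm tall (heights 235 to 249 mm), 90 mm long from the pivot; black upright grip 20 mm round, heights 230 to 260 mm, centred 88 mm out.
- hook_bar: Loose steel arm, 190 mm long, lying on the table, hook upright: a bar 20 x 20 mm, 150 mm long, with a snap hook on one end. Origin on the underside, 100 mm from the plain butt end, near the balance point; +x toward the hook, +z up. Bar from x = -100 to 50 mm. Two cheeks, 18 mm wide over both, at x = 36 to 50 mm rise to 60 mm above the underside and carry the gate.
- bar_butt (a point): Centre of the bar's plain butt end. Axes as hook_bar.
- hook_seat (a point): Where the middle of the lantern's eye rod lies when hung, in the hook's V-shaped saddle: x = 66, y = 0, z = 16 mm of hook_bar, whose axes it has. The hook is a 10 mm round rod: the saddle's sides rise at 30 degrees either way from its lowest point at x = 66 mm, then the nose turns straight up, centred at x = 85 mm (inner face x = 80 mm), tip at z = 53 mm.
- gate (a joint): Angle of the hook's sprung brass gate (rad): 0 shut, opens inward and down to 1.3; springs shut. Rod 6 mm thick, 32 mm long, pivoted at x = 50, z = 55 mm of hook_bar, its tip just inside the nose tip. Push the eye rod down on it close along the nose's inner side (rod centre at x = 74 mm), 3 to 8 N: it snaps up behind the rod once that is at about z = 25 mm.
- lantern: The lantern to hang: round, glass, standing upright, 68 mm round, roof at 95 mm, a rigid upright stirrup eye on the roof; 161 mm tall, about 0.3 kg. Origin centre of underside. The stirrup lies in the lantern's y-z plane: two flat flanks 8 mm thick (x), outer faces at y = +-19 mm, inside width 28 mm, clear opening from height 98 to 153 mm. Half-turn symmetrical.
- lantern_eye (a point): Middle of the stirrup's top rod (8 mm round, along the lantern's y), 157 mm above the lantern's underside. Axes as the lantern's.
- knob_lantern: Lookalike glass lantern, 72 mm round, 135 mm tall, with a ball knob instead of an eye on its roof; not to be used or moved. Origin centre of underside.
- wire_spool: Green wire spool standing on end, 64 mm round, 60 mm tall. Bystander. Origin centre of underside.
- candle: White pillar candle, 56 mm round, 85 mm tall. Bystander. Origin centre of underside.
- bead_jar: Jar with steel cap, 64 mm round, 90 mm tall. Bystander. Origin centre of underside.
- pruners: Pruning shears lying flat, about 165 mm long, 18 mm thick. Bystander. Origin at the pivot, on the table; +x toward the blades.
- glue_gun: Black glue gun lying on its side, 160 mm long, 34 mm thick, its handle sticking out 100 mm to its +y. Bystander. Origin under the barrel's middle; +x toward the nozzle.
- wood_stake: Plain wooden stake 180 x 22 x 12 mm lying flat, no hook. Bystander. Origin centre of underside; length along x.
Not all that is in view belongs to the job. What is shaped like the lantern but orange, pink or purple is not meant.

How it is judged:
By the outcome, as a careful person would: the job done as asked, in the order asked, and still so for the second after the job is handed in, with the robot touching nothing.
It also fails if it takes over 72 s, if anything falls off the work surface, if the arm or the gripper's body presses on something with over 40 N, if the wrist force passes 120 N, or if a joint passes its speed limit or range.

ROBOT

A 7-joint arm with a two-finger parallel gripper is mounted at the origin on the work surface. World frame = base frame: x ahead of the robot, y to its left, z up, the work surface at z = 0. Lengths are in m, angles in rad, forces in N, time in s.
With the tool pointing down it reaches from about 0.4 to 0.875 m from the base axis. Payload 19.3 kg.
Tool frame: the origin (TCP) lies at the very end of the fingers, on their centre line; the grasp point (between the pads) lies 19 mm behind it; z points along the fingers, y is the direction in which the jaws open and shut (so a half turn about z gives the same grasp; the last joint's range is limited). The gripper opens to 85 mm and grips with 20 to 120 N. Pads are 22 mm wide; open, the fingers measure 114 mm over their backs; the gripper's body (76 mm by 85 mm) begins 54 mm behind the grasp point. The pads swing forward as they close: fully open they stand 13 mm farther back than shut.
Start: joints at [1.165, 0.521, -0.036, 1.599, 0.021, 1.021, -0.113], TCP at [0.206, -0.59, 0.231] pointing down, gripper open.
Joint ranges: [-2.91, 2.91], [-0.3, 2.13], [-1.5, 1.42], [0.17, 2.43], [-1.26, 4.41], [0.16, 1.93], [-2.52, 2.52]. Speed limits (rad/s): [1.89, 1.89, 2.39, 2.39, 3.01, 3.01, 3.01].

INTERFACE

Orientations are given as a unit quaternion [x, y, z, w].
In Python, from station import * gives the robot as it stands.
- The arm moves only by the tool drive_tool, never from a script. Its argument "series" is a list that holds one entry, the list of rows, each a list of 7 numbers: the shift along the tool's x, y, z in cm, then the turn, a rotation vector about the tool's x, y, z in degrees, then the finger opening in cm, from 0 to 8.54. In form: [[[dx, dy, dz, wx, wy, wz, claw], ...]]. A call has 1 to 20 rows; each row is the pose to reach, as a shift and turn from the pose commanded when the call began, along the tool's axes at that moment; what a row does not reach only later rows make up. A row lasts 1/10 s, in which the tool goes at most 50 mm and 8.59 degrees, less where a joint would pass 70% of its speed; a pose out of reach is approached as far as the arm can. A call with a gripper value outside its range is refused whole. The fingers move at their own pace and stop on an object; the grip force is fixed at half the most. Time passes only in rows, so rows that repeat a pose let the fingers close. It gives the time, the measured TCP pose, the force and the opening at its end, in the units of the state.
- get_obs(): the state, without advancing time (a new reading comes with each control period).
- camera(name): name is "scene" or "side" or "wrist"; returns the picture (420x560x3 uint8, blue, green, red); there is no depth.
- camera_params(name): a dict with "fx", "fy", "cx", "cy" (pixels), "dist" ([k1, k2, p1, p2, k3] as OpenCV has them; the pictures are not rectified), "rvec" (rotation vector, rad) and "tvec" (3), from world to camera coordinates, as OpenCV has them; the wrist camera has in their place "tool_from_camera" (4x4, takes a point from camera to tool coordinates, whose origin is the TCP and whose axes are the flange's). Camera axes: x right, y down, z forward; pixel columns grow to the right and rows downward; lengths in m; the calibration is good to about 2 mm. A picture is of the moment at which its call begins: read the wrist's pose just before it. camera_params takes no time and is no camera call.
- finish_job(): hands the job in, once; it reports no verdict.
Trained networks look in the newest picture that a camera, given by its name, has taken for a name from the list of things; names that differ only in an ending like _2 or _b are one class to them, and where a whole thing is asked for, a point or a joint stands for the part that bears it (a point fixed in the world has none). Each returns a list of dicts, best first, with "p" (0 to 1); they miss things now and then, are a little off and sometimes report something else, mostly with a low value. They report only what shows in the picture. A call takes as long as a camera call. They do not tell look-alikes from the thing itself.
- cut_out(camera, label): "mask" (420x560 bool, what is visible of it) and "at" ([column, row] in pixels, amid what is visible of it).
The state is a dict: "time": time; "q": joint angles; "qd": joint speeds; "effort": joint torques, N m; "tcp_pos": TCP position; "tool_rot": TCP orientation; "contact_force": force on the tool from outside, world axes, zero at the start; "ft_torque": the same for the moment, N m; "grip_width": opening from 0.0 (shut) to 1.0 (fully open).
Only numpy, scipy, OpenCV 4.12 (cv2) and the standard library are available. Lean on these libraries where they do the work, as an engineer would, in place of code of your own. Each camera call takes 0.05 s, during which the arm holds its last target. There are 200 camera calls.

## Working session

There is one attempt and no reset: what is moved stays moved. The work goes in short steps, Python scripts to look and compute and a tool call to move; the robot and the scene stay as the last step left them, time stands still between calls to the robot, and variables do not carry over. Pictures are saved under pics/ and viewed, about 8 in all and at most 12, crops included, and the job is handed in when it is done.

Besides the shell and the picture viewer there is one more tool, called after ">>>" by a JSON object that holds its "method" and its "body", one argument or row to a line. drive_tool: Moves the arm, as the interface text tells. Its arguments: {"type":"object","properties":{"series":{"type":"array"}},"required":["series"]}

```bash
mkdir -p pics; ls; python3 - <<'E'
from station import *
import cv2,numpy as np
o=get_obs();print({k:np.round(v,3) for k,v in o.items()})
a=camera("scene");b=camera("side")
cv2.imwrite("pics/s1.png",a);cv2.imwrite("pics/d1.png",b)
for c in("scene","side","wrist"):
    p=camera_params(c);print(c,{k:np.round(v,4).tolist() for k,v in p.items()})
for c in("scene","side"):
    for n in("stand","hook_bar","lantern","collet_lever","knob_lantern","lantern_eye","hook_seat","bar_butt"):
        try:
            print(c,n,[(np.round(d["at"]).tolist(),round(d["p"],2),int(d["mask"].sum())) for d in cut_out(c,n)][:4])
        except Exception as e: print(c,n,e)
E
```

```text
pics
{'time': np.float64(0.0), 'q': array([ 1.165,  0.522, -0.036,  1.6  ,  0.021,  1.021, -0.113]), 'qd': array([-0.001,  0.003,  0.   , -0.001,  0.002,  0.001,  0.001]), 'effort': array([ 3.0000e-03, -9.2708e+01,  1.9820e+00, -3.6991e+01,  1.8000e-02,
        8.0000e-03,  0.0000e+00]), 'tcp_pos': array([ 0.206, -0.59 ,  0.231]), 'tool_rot': array([ 0.986,  0.167, -0.   , -0.001]), 'contact_force': array([1.455, 0.118, 1.057]), 'ft_torque': array([-0.021,  0.018, -0.062]), 'grip_width': np.float64(0.998)}
scene {'fx': 509.1069, 'fy': 509.1069, 'cx': 276.5643, 'cy': 201.4966, 'dist': [-0.1893, 0.0, 0.0, 0.0, 0.0], 'rvec': [1.3182, 1.963, -1.0925], 'tvec': [0.2287, -0.1239, 1.7824]}
side {'fx': 439.0828, 'fy': 439.0828, 'cx': 279.4304, 'cy': 211.157, 'dist': [-0.0986, 0.0, 0.0, 0.0, 0.0], 'rvec': [0.789, -2.6774, 0.9889], 'tvec': [0.4483, 0.3081, 1.1298]}
wrist {'fx': 351.1836, 'fy': 351.1836, 'cx': 277.029, 'cy': 208.1522, 'dist': [-0.0804, 0.0, 0.0, 0.0, 0.0], 'tool_from_camera': [[0.0018, -0.964, -0.266, 0.0682], [1.0, 0.0023, -0.0014, -0.0001], [0.0019, -0.266, 0.964, -0.1427], [0
[... 461 characters left out ...]
, 0.69, 1132), ([339.0, 298.0], 0.64, 1284), ([200.0, 216.0], 0.56, 748)]
scene hook_seat [([310.0, 235.0], 0.57, 562)]
scene bar_butt []
side stand [([212.0, 318.0], 0.67, 3849)]
side hook_bar [([292.0, 266.0], 0.92, 625)]
side lantern [([190.0, 251.0], 0.88, 701), ([279.0, 191.0], 0.78, 641), ([228.0, 261.0], 0.73, 746), ([286.0, 155.0], 0.68, 463)]
side collet_lever [([216.0, 293.0], 0.73, 469)]
side knob_lantern [([320.0, 210.0], 0.67, 740), ([208.0, 320.0], 0.3, 4035)]
side lantern_eye [([288.0, 155.0], 0.94, 430), ([229.0, 259.0], 0.9, 719), ([285.0, 184.0], 0.87, 642), ([322.0, 177.0], 0.77, 610)]
side hook_seat [([290.0, 268.0], 0.71, 554)]
side bar_butt [([291.0, 267.0], 0.83, 681)]
```

```bash
python3 - <<'E'
import cv2,numpy as np
a=cv2.imread("pics/s1.png");b=cv2.imread("pics/d1.png")
a=cv2.resize(a[150:330,140:500],None,fx=2.2,fy=2.2,interpolation=3)[:, :792]
cv2.imwrite("pics/s1c.png",a)
b=cv2.resize(b[120:400,110:390],None,fx=2.1,fy=2.1,interpolation=3);cv2.imwrite("pics/d1c.png",b)
E
```

```text
(no output)
```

View pics/s1c.png

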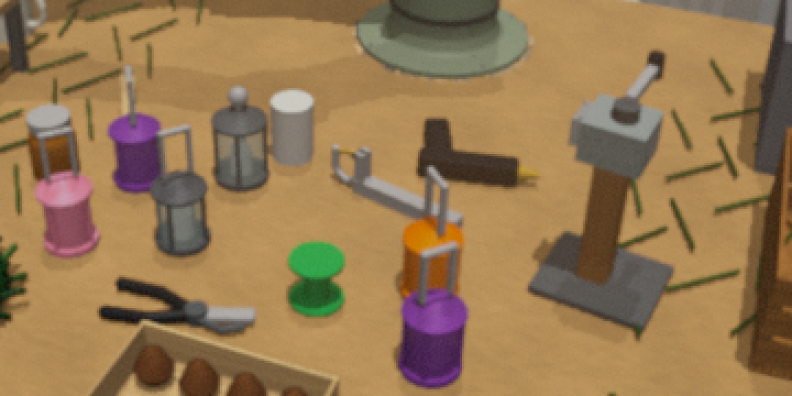

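View pics/d1c.png

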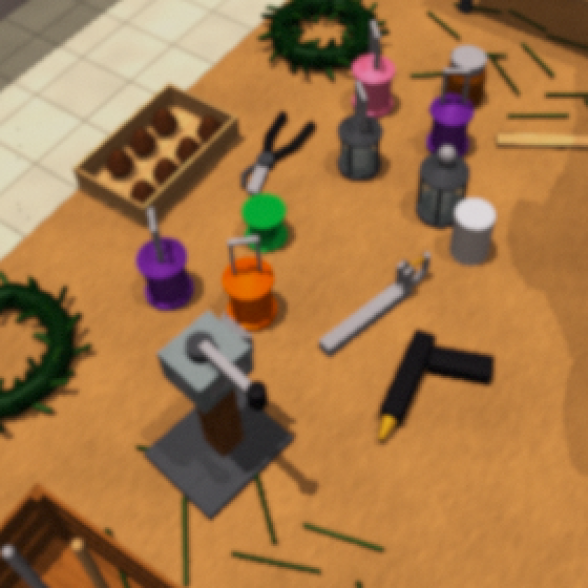

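The dark stirrup lantern is at about scene (222,248), the hook bar runs from scene (293,220) at the hook to (347,250) at the butt, and the stand is at about (416,255) with its lever pointing away. I'll triangulate these.

```bash
cat > h.py <<'E'
import cv2,numpy as np
from scipy.spatial.transform import Rotation as R
from station import *
def cam(name,o=None):
    p=camera_params(name);K=np.array([[p["fx"],0,p["cx"]],[0,p["fy"],p["cy"]],[0,0,1.]]);d=np.array(p["dist"],float)
    if "rvec" in p: return K,d,cv2.Rodrigues(np.array(p["rvec"],float))[0],np.array(p["tvec"],float)
    o=o or get_obs();T=np.eye(4);T[:3,:3]=R.from_quat(o["tool_rot"]).as_matrix();T[:3,3]=o["tcp_pos"]
    M=np.linalg.inv(T@np.array(p["tool_from_camera"]));return K,d,M[:3,:3],M[:3,3]
def ray(c,px):
    K,d,Rm,t=c;u=cv2.undistortPoints(np.array([[px]],float),K,d)[0,0]
    return -Rm.T@t,Rm.T@np.array([u[0],u[1],1])
def onz(c,px,z):
    o,v=ray(c,px);return o+v*(z-o[2])/v[2]
def tri(c1,p1,c2,p2):
    o1,v1=ray(c1,p1);o2,v2=ray(c2,p2);s=np.linalg.lstsq(np.c_[v1,-v2],o2-o1,rcond=None)[0]
    a=o1+s[0]*v1;b=o2+s[1]*v2;return (a+b)/2,np.linalg.norm(a-b)
def proj(c,P):
    K,d,Rm,t=c;return cv2.projectPoints(np.atleast_2d(np.array(P,float)),cv2.Rodrigues(Rm)[0],t,K,d)[0][:,0]
E
python3 - <<'E'
from h import *
np.set_printoptions(precision=3,suppress=True)
s=cam("scene");d=cam("side");S=lambda x,y:(140+x/2.2,150+y/2.2);D=lambda x,y:(110+x/2.1,120+y/2.1)
print("cams",ray(s,(280,210))[0],ray(d,(280,210))[0])
for n,pts,z in(("S base",[S(566,235),S(673,270),S(640,327),S(530,288)],.012),("S roof",[S(588,97),S(662,112)],.225)):
    print(n,[onz(s,p,z) for p in pts])
for n,pts,z in(("D base",[D(147,450),D(295,437),D(210,517)],.012),("D roof",[D(160,352),D(207,315),D(253,350)],.225)):
    print(n,[onz(d,p,z) for p in pts])
print("pivot",tri(s,S(626,105),d,D(203,345)),"grip",tri(s,S(656,58),d,D(257,390)))
print("butt",onz(s,S(459,215),.02),onz(d,D(325,345),.02))
print("nose",tri(s,S(337,152),d,D(427,258)))
print("cheek",tri(s,S(363,155),d,D(405,268)))
print("eye",tri(s,S(175,132),d,D(361,92)),"bot",onz(s,S(181,240),0),onz(d,D(358,168),0))
print("orange top",tri(s,S(435,175),d,D(243,241)))
print("knob",tri(s,S(238,95),d,D(447,153)))
E
```

```text
cams [1.539 0.399 0.846] [0.124 0.667 1.054]
S base [array([0.453, 0.286, 0.012]), array([0.473, 0.418, 0.012]), array([0.585, 0.396, 0.012]), array([0.564, 0.267, 0.012])]
S roof [array([0.485, 0.29 , 0.225]), array([0.485, 0.371, 0.225])]
D base [array([0.578, 0.397, 0.012]), array([0.438, 0.284, 0.012]), array([0.463, 0.42 , 0.012])]
D roof [array([0.545, 0.361, 0.225]), array([0.532, 0.299, 0.225]), array([0.466, 0.307, 0.225])]
pivot (array([0.507, 0.334, 0.237]), np.float64(0.002027785193711659)) grip (array([0.424, 0.353, 0.254]), np.float64(0.0012430307328627909))
butt [0.472 0.157 0.02 ] [0.477 0.161 0.02 ]
nose (array([ 0.429, -0.018,  0.041]), np.float64(0.0007001292891181773))
cheek (array([0.442, 0.021, 0.055]), np.float64(0.00048491620226704253))
eye (array([ 0.617, -0.143,  0.155]), np.float64(0.0020579135868620383)) bot [ 0.619 -0.147  0.   ] [ 0.615 -0.136  0.   ]
orange top (array([0.595, 0.158, 0.158]), np.float64(0.006666324728986053))
knob (array([ 0.47 , -0.135,  0.123]), np.float64(0.0022270260753475975))
```

```bash
cat >> h.py <<'E'
def rel(P,xyaw,o=None):
    """shift (cm) and turn (deg) in current tool axes to reach TCP P, tool down, tool-x at yaw deg"""
    o=o or get_obs();A=R.from_quat(o["tool_rot"]);x,y=np.cos(np.radians(xyaw)),np.sin(np.radians(xyaw))
    B=R.from_matrix(np.array([[x,y,0],[y,-x,0],[0,0,-1]]))
    return np.r_[A.inv().apply(np.array(P)-o["tcp_pos"])*100,np.degrees((A.inv()*B).as_rotvec())].round(2).tolist()
E
python3 - <<'E'
from h import *
print(rel((.45,-.30,.33),45),rel((.45,.07,.32),75.4))
E
```

```text
[32.61, -19.35, -9.87, -0.0, 0.0, -25.76] [44.8, -54.28, -8.87, -0.0, 0.0, -56.16]
```

>>> {"method": "drive_tool", "body": {
  "series": [
    [[32.6,-19.4,-9.9,0,0,-25.8,8.5],[32.6,-19.4,-9.9,0,0,-25.8,8.5],[32.6,-19.4,-9.9,0,0,-25.8,8.5],[32.6,-19.4,-9.9,0,0,-25.8,8.5],[32.6,-19.4,-9.9,0,0,-25.8,8.5],[32.6,-19.4,-9.9,0,0,-25.8,8.5],[32.6,-19.4,-9.9,0,0,-25.8,8.5],[44.8,-54.3,-8.9,0,0,-56.2,4],[44.8,-54.3,-8.9,0,0,-56.2,4],[44.8,-54.3,-8.9,0,0,-56.2,4],[44.8,-54.3,-8.9,0,0,-56.2,4],[44.8,-54.3,-8.9,0,0,-56.2,4],[44.8,-54.3,-8.9,0,0,-56.2,4],[44.8,-54.3,-8.9,0,0,-56.2,4],[44.8,-54.3,-8.9,0,0,-56.2,4],[44.8,-54.3,-8.9,0,0,-56.2,4],[44.8,-54.3,-8.9,0,0,-56.2,4],[44.8,-54.3,-8.9,0,0,-56.2,4]]
  ]
}}

```text
time: 2.7
tcp_pos: [0.45, 0.0691, 0.3202]
tool_rot: [0.791, 0.611, -0.0, 0.0]
contact_force: [0.7, -0.6, -0.2]
grip_width: 0.47
```

```bash
python3 - <<'E'
from h import *
np.set_printoptions(precision=3,suppress=True)
o=get_obs();print(o["time"],o["tcp_pos"],o["tool_rot"],o["q"],o["grip_width"])
im=camera("wrist");cv2.imwrite("pics/w1.png",im)
c=cam("wrist",o)
for d in cut_out("wrist","hook_bar"):
    m=d["mask"].astype(np.uint8);print(d["at"],d["p"],m.sum())
    if d["p"]<.5:continue
    cn=max(cv2.findContours(m,0,2)[0],key=cv2.contourArea);b=cv2.boxPoints(cv2.minAreaRect(cn));print(b,[onz(c,p,.02) for p in b])
E
```

```text
2.7 [0.45  0.069 0.32 ] [ 0.791  0.611 -0.     0.   ] [ 0.254  0.191 -0.618  1.881  0.124  1.107 -0.667] 0.46979241466034083
[277.7, 161.5] 0.72 2303
[[271.  88.]
 [289.  88.]
 [289. 244.]
 [271. 244.]] [array([0.468, 0.164, 0.02 ]), array([0.489, 0.159, 0.02 ]), array([ 0.44 , -0.035,  0.02 ]), array([ 0.417, -0.029,  0.02 ])]
```

View pics/w1.png

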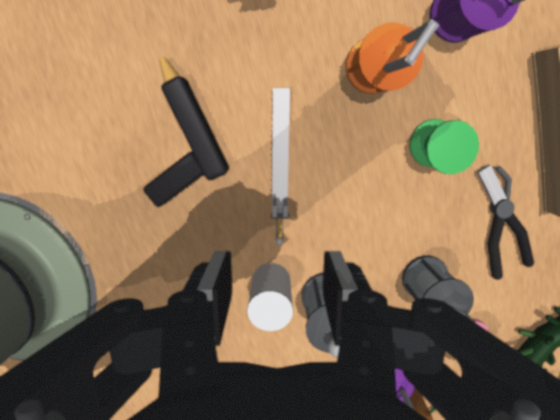

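The wrist view shows the bar nearly vertical, from its butt at (282,88) to its cheeks and gate at about (280,210). The candle is beyond it at (270,305).

```bash
python3 - <<'E'
from h import *
np.set_printoptions(precision=4,suppress=True)
o=get_obs();c=cam("wrist",o);im=cv2.imread("pics/w1.png");h=cv2.cvtColor(im,cv2.COLOR_BGR2HSV)
m=((h[...,1]<60)&(h[...,2]>120))
P=[]
for r in range(95,196,5):
    xs=np.where(m[r,260:305])[0]+260
    P.append(onz(c,(xs.mean(),r),.02)[:2]);  print(r,xs.min(),xs.max(),end="; ")
P=np.array(P);l=cv2.fitLine(P.astype(np.float32),cv2.DIST_HUBER,0,.01,.01).ravel();print(l,np.degrees(np.arctan2(l[1],l[0])))
rows=np.where(m[:,281])[0];rows=rows[(rows>70)&(rows<200)];print(rows.min())
b=onz(c,(282,rows.min()-.5),.02);print("butt",b)
u=l[:2]*(-np.sign(l[1])); b2=l[2:]+u*((b[:2]-l[2:])@u);G=b2+u*.1;yaw=np.degrees(np.arctan2(u[1],u[0]));print("butt",b2,"origin",G,yaw)
print(rel((*G,.10),yaw+180))
print(rel((*G,.004),yaw+180))
E
```

```text
95 273 289; 100 272 289; 105 272 289; 110 272 289; 115 272 289; 120 272 289; 125 272 288; 130 272 288; 135 272 288; 140 272 288; 145 272 288; 150 272 288; 155 272 288; 160 272 288; 165 272 288; 170 272 288; 175 272 287; 180 272 287; 185 272 287; 190 272 287; 195 272 287; [0.2614 0.9652 0.4611 0.0947] 74.84576
88
butt [0.4807 0.1614 0.02  ]
butt [0.4792 0.1618] origin [0.4531 0.0652] -105.15424
[-0.27, 0.38, 22.03, 0.0, 0.02, 0.48]
[-0.27, 0.38, 31.63, 0.0, 0.02, 0.48]
```

>>> {"method": "drive_tool", "body": {
  "series": [
    [[-0.3,0.4,20,0,0,0.5,4.2],[-0.3,0.4,20,0,0,0.5,4.2],[-0.3,0.4,20,0,0,0.5,4.2],[-0.3,0.4,20,0,0,0.5,4.2],[-0.3,0.4,25,0,0,0.5,4.2],[-0.3,0.4,29,0,0,0.5,4.2],[-0.3,0.4,31.6,0,0,0.5,4.2],[-0.3,0.4,31.6,0,0,0.5,4.2],[-0.3,0.4,31.6,0,0,0.5,4.2],[-0.3,0.4,31.6,0,0,0.5,1],[-0.3,0.4,31.6,0,0,0.5,1],[-0.3,0.4,31.6,0,0,0.5,1],[-0.3,0.4,31.6,0,0,0.5,1],[-0.3,0.4,31.6,0,0,0.5,1],[-0.3,0.4,31.6,0,0,0.5,1]]
  ]
}}

```text
time: 4.3
tcp_pos: [0.454, 0.066, 0.006]
tool_rot: [0.794, 0.608, 0.001, 0.001]
contact_force: [-2.8, -0.3, 14.8]
grip_width: 0.218
```

```bash
python3 - <<'E'
from h import *
print(rel((.454,.066,.42),75),rel((.60,.28,.42),78))
E
```

```text
[0.02, 0.1, -41.4, 0.14, -0.04, -0.1] [24.49, 8.62, -41.37, 0.14, -0.03, -3.1]
```

>>> {"method": "drive_tool", "body": {
  "series": [
    [[0,0,-1,0,0,0,1],[0,0,-3,0,0,0,1],[0,0,-41.4,0,0,0,1],[0,0,-41.4,0,0,0,1],[0,0,-41.4,0,0,0,1],[0,0,-41.4,0,0,0,1],[0,0,-41.4,0,0,0,1],[0,0,-41.4,0,0,0,1],[0,0,-41.4,0,0,0,1],[24.5,8.6,-41.4,0,0,-3.1,1],[24.5,8.6,-41.4,0,0,-3.1,1],[24.5,8.6,-41.4,0,0,-3.1,1],[24.5,8.6,-41.4,0,0,-3.1,1],[24.5,8.6,-41.4,0,0,-3.1,1],[24.5,8.6,-41.4,0,0,-3.1,1],[24.5,8.6,-41.4,0,0,-3.1,1],[24.5,8.6,-41.4,0,0,-3.1,1],[24.5,8.6,-41.4,0,0,-3.1,1]]
  ]
}}

```text
time: 6.1
tcp_pos: [0.5994, 0.2792, 0.4192]
tool_rot: [0.777, 0.629, 0.0, 0.0]
contact_force: [-0.5, -0.1, -3.1]
grip_width: 0.216
```

```bash
python3 - <<'E'
from h import *
np.set_printoptions(precision=3,suppress=True)
o=get_obs();print(o["time"],o["tcp_pos"],o["tool_rot"],o["q"],o["grip_width"],o["contact_force"],o["ft_torque"])
im=camera("wrist");cv2.imwrite("pics/w2.png",im)
E
```

```text
6.1 [0.599 0.279 0.419] [0.777 0.629 0.    0.   ] [-0.134  0.536 -0.689  1.182  0.332  1.531 -0.973] 0.2155544611704251 [-0.491 -0.068 -3.071] [-0.112  0.024  0.002]
```

View pics/w2.png

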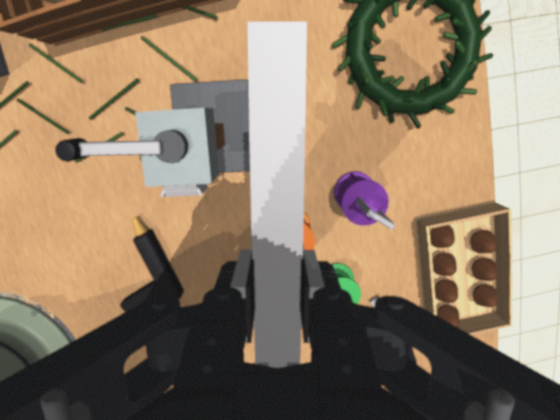

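The bar is held level, and the stand head is visible: roof corners near (137,110), (212,107) and (145,187), lever pivot at (173,146), grip at (68,150) and the flare at the bottom. I'll zoom in for a precise pose.

```bash
python3 - <<'E'
import cv2
im=cv2.imread("pics/w2.png")[95:205,50:230];cv2.imwrite("pics/w2c.png",cv2.resize(im,None,fx=4.4,fy=4.4,interpolation=2))
E
```

```text
(no output)
```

View pics/w2c.png

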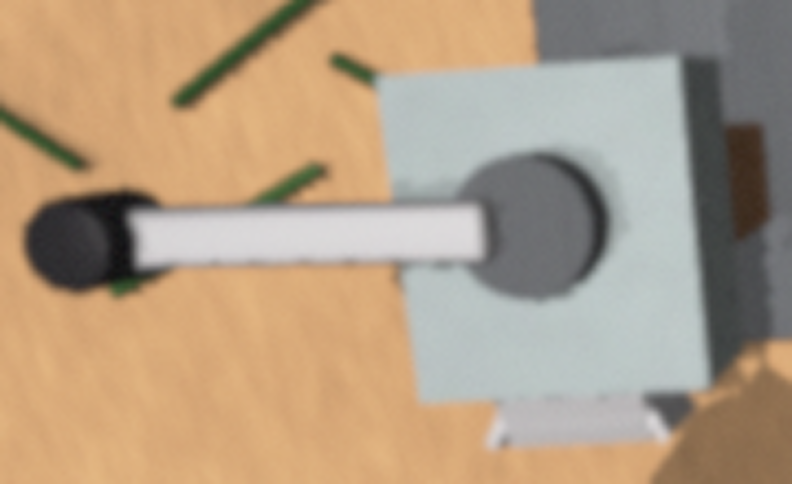

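```bash
python3 - <<'E'
from h import *
from scipy.optimize import least_squares
np.set_printoptions(precision=4,suppress=True)
o=get_obs();c=cam("wrist",o);F=lambda x,y:(50+x/4.4-.4,95+y/4.4-.4)
C=[F(378,77),F(682,54),F(710,387),F(420,404)]
W=np.array([onz(c,p,.225)[:2] for p in C]);print(W)
for i in range(4):
    e=W[(i+1)%4]-W[i];print(np.linalg.norm(e),np.degrees(np.arctan2(e[1],e[0])))
cen=W.mean(0);print("centre",cen)
# image TL=(+x,+y), TR=(+x,-y), BR=(-x,-y), BL=(-x,+y)
L=np.array([[.036,.033],[.036,-.033],[-.036,-.033],[-.036,.033]])
def T(p,l): k,s=np.cos(p[2]),np.sin(p[2]);return p[:2]+l@np.array([[k,s],[-s,k]])
r=least_squares(lambda p:(T(p,L)-W).ravel(),[*cen,1.4]);p=r.x;print("fit centre",p[:2],np.degrees(p[2]),r.fun*1000)
g=onz(c,F(68,243),.26);print("grip",g)
piv=p[:2];d=g[:2]-cen;print("lever ang",np.degrees(np.arctan2(d[1],d[0]))-90)
for z in(.247,.249,.255): print("pivot cap",z,onz(c,F(533,226),z), np.linalg.norm(g[:2]-onz(c,F(533,226),z)[:2]))
h1,h2=F(488,448),F(667,438)
for z in (.213,.219,.225):
    a,b=onz(c,h1,z),onz(c,h2,z);print("flare",z,a,b,np.linalg.norm(a-b),(a+b)/2)
# scene and side check: head corner projections
for n in("scene","side"):
    cc=cam(n);print(n,proj(cc,np.c_[T(p,L),np.full(4,.225)]).round(1).tolist(),proj(cc,[g]).round(1))
E
```

```text
[[0.484  0.3745]
 [0.5494 0.3647]
 [0.5373 0.2939]
 [0.472  0.3039]]
0.06611075241617052 -8.58139039186555
0.07182814342289412 -99.70822938865895
0.06608328295311912 171.25791806336812
0.0716423012886569 80.31102790646167
centre [0.5107 0.3342]
fit centre [0.5107 0.3342] 80.77615993682213 [-0.1599  0.5368 -0.384  -0.1778  0.1875 -0.4473  0.3564  0.0882]
grip [0.4254 0.3552 0.26  ]
lever ang 76.18156021288937
pivot cap 0.247 [0.5152 0.3372 0.247 ] 0.09157743389048102
pivot cap 0.249 [0.5159 0.3372 0.249 ] 0.0921834852030653
pivot cap 0.255 [0.5177 0.3374 0.255 ] 0.09400361005690813
flare 0.213 [0.4796 0.2889 0.213 ] [0.5217 0.2824 0.213 ] 0.042509502946403925 [0.5006 0.2857 0.213 ]
flare 0.219 [0.482  0.2899 0.219 ] [0.5232 0.2835 0.219 ] 0.04177845834137734 [0.5026 0.2867 0.219 ]
flare 0.225 [0.4843 0.2909 0.225 ] [0.5248 0.2846 0.225 ] 0.04104741373635075 [0.5046 0.2877 0.225 ]
scene [[442.9, 201.0], [434.7, 214.4], [404.5, 205.5], [413.8, 192.7]] [[439.8 174.9]]
side [[204.2, 306.2], [183.7, 287.6], [208.3, 267.0], [228.8, 284.3]] [[231.  304.8]]
```

```bash
python3 - <<'E'
from h import *
np.set_printoptions(precision=4,suppress=True)
o=get_obs();c=cam("wrist",o);im=cv2.imread("pics/w2.png");g=cv2.GaussianBlur(cv2.cvtColor(im,cv2.COLOR_BGR2GRAY),(0,0),1).astype(float)
A=R.from_quat(o["tool_rot"])
for r in(30,50,120,160,180):
    d=np.diff(g[r]);l=235+np.argmax(abs(d[235:262]))+.5;rr=295+np.argmax(abs(d[295:318]))+.5
    a,b=[A.inv().apply(onz(c,(x,r),o["tcp_pos"][2]+.014)-o["tcp_pos"])*1000 for x in(l,rr)]
    print(r,l,rr,a,b,(a+b)/2)
d=np.diff(g[:60,278]);r=np.argmax(abs(d))+.5;print(r,A.inv().apply(onz(c,(278,r),o["tcp_pos"][2]+.014)-o["tcp_pos"])*1000)
E
```

```text
30 246.5 306.5 [ 95.4543  -9.8874 -14.0171] [ 95.49    10.5223 -13.9995] [ 95.4721   0.3174 -14.0083]
50 247.5 305.5 [ 88.9461  -9.6336 -14.0163] [ 88.9811  10.289  -13.9991] [ 88.9636   0.3277 -14.0077]
120 248.5 305.5 [ 65.2788  -9.6416 -14.0142] [ 65.3162  10.7275 -13.9966] [ 65.2975   0.5429 -14.0054]
160 249.5 304.5 [ 50.9322  -9.5201 -14.0128] [ 50.9691  10.6583 -13.9953] [ 50.9506   0.5691 -14.0041]
180 249.5 304.5 [ 43.4765  -9.6511 -14.0123] [ 43.5138  10.8165 -13.9945] [ 43.4952   0.5827 -14.0034]
21.5 [ 98.1742   0.8213 -14.0081]
```

```bash
python3 - <<'E'
from h import *
O=np.array([.5107,.3342]);u=np.array([np.cos(np.radians(80.6)),np.sin(np.radians(80.6))])
for s,z in((-.166,.42),(-.166,.1972)): print(rel((*(O+s*u),z),80.6))
E
```

```text
[-13.06, -9.08, -0.08, 0.05, 0.01, -2.62]
[-13.06, -9.1, 22.2, 0.05, 0.01, -2.62]
```

>>> {"method": "drive_tool", "body": {
  "series": [
    [[-13.06,-9.1,-0.1,0,0,-2.6,1],[-13.06,-9.1,-0.1,0,0,-2.6,1],[-13.06,-9.1,-0.1,0,0,-2.6,1],[-13.06,-9.1,-0.1,0,0,-2.6,1],[-13.06,-9.1,-0.1,0,0,-2.6,1],[-13.06,-9.1,22.2,0,0,-2.6,1],[-13.06,-9.1,22.2,0,0,-2.6,1],[-13.06,-9.1,22.2,0,0,-2.6,1],[-13.06,-9.1,22.2,0,0,-2.6,1],[-13.06,-9.1,22.2,0,0,-2.6,1],[-13.06,-9.1,22.2,0,0,-2.6,1],[-13.06,-9.1,22.2,0,0,-2.6,1],[-13.06,-9.1,22.2,0,0,-2.6,1]]
  ]
}}

```text
time: 7.45
tcp_pos: [0.4848, 0.1724, 0.1979]
tool_rot: [0.762, 0.647, 0.001, 0.0]
contact_force: [0.5, -0.0, -3.4]
grip_width: 0.217
```

```bash
python3 - <<'E'
from h import *
np.set_printoptions(precision=4,suppress=True)
o=get_obs();print(o["time"],o["tcp_pos"],o["contact_force"])
O=np.array([.5107,.3342]);u=np.array([np.cos(np.radians(80.6)),np.sin(np.radians(80.6))])
for s in(-.166,-.133,-.0732): print(rel((*(O+s*u),.1972),80.6))
im=camera("wrist");cv2.imwrite("pics/w3.png",cv2.resize(im[0:260,130:430],None,fx=2.3,fy=2.3,interpolation=2))
E
```

```text
7.45 [0.4848 0.1724 0.1979] [ 0.5278 -0.0048 -3.4202]
[-0.21, -0.08, 0.07, 0.12, -0.08, 0.04]
[3.09, -0.08, 0.08, 0.12, -0.08, 0.04]
[9.07, -0.08, 0.09, 0.12, -0.08, 0.04]
```

View pics/w3.png

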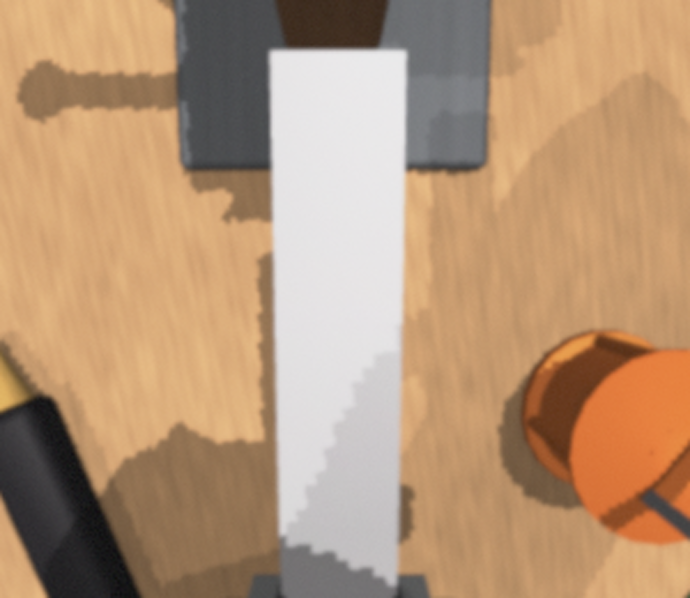

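The bar is lined up with the base plate, with centres at 335 and 338 in the crop. Inserting.

>>> {"method": "drive_tool", "body": {
  "series": [
    [[1,0,0,0,0,0,1],[2,0,0,0,0,0,1],[2.7,0,0,0,0,0,1],[3.3,0,0,0,0,0,1],[3.8,0,0,0,0,0,1],[4.3,0,0,0,0,0,1],[4.8,0,0,0,0,0,1],[5.2,0,0,0,0,0,1],[5.2,0,0,0,0,0,1]]
  ]
}}

```text
time: 8.4
tcp_pos: [0.4922, 0.2235, 0.1963]
tool_rot: [0.762, 0.647, 0.0, -0.0]
contact_force: [0.5, -0.0, -2.9]
grip_width: 0.211
```

```bash
cat > st.py <<'E'
from h import *
np.set_printoptions(precision=4,suppress=True)
o=get_obs();t=np.radians(80.6);u=np.array([np.cos(t),np.sin(t)]);v=np.array([-u[1],u[0]]);d=o["tcp_pos"][:2]-[.5107,.3342]
A=R.from_quat(o["tool_rot"])
print(o["time"],"stand xy mm",d@u*1000,d@v*1000,"z",o["tcp_pos"][2]*1000,"F stand",o["contact_force"][:2]@u,o["contact_force"][:2]@v,o["contact_force"][2],"M",o["ft_torque"],"toolx",A.apply([1,0,0]),"grip",o["grip_width"])
E
python3 st.py
```

```text
8.4 stand xy mm -112.23331186807457 0.19237343083183517 z 196.2668865505964 F stand 0.0684036347811404 -0.5359689351744615 -2.913016584091845 M [ 0.0286 -0.0149  0.0481] toolx [0.1622 0.9868 0.0003] grip 0.2109147104425907
```

>>> {"method": "drive_tool", "body": {
  "series": [
    [[0.6,0,0,0,0,0,1],[1.2,0,0,0,0,0,1],[1.8,0,0,0,0,0,1],[2.4,0,0,0,0,0,1],[2.9,0,0,0,0,0,1],[3.3,0,0,0,0,0,1],[3.6,0,0,0,0,0,1],[3.8,0,0,0,0,0,1],[3.9,0,0,0,0,0,1],[3.9,0,0,0,0,0,1]]
  ]
}}

```text
time: 9.4
tcp_pos: [0.4984, 0.2608, 0.1961]
tool_rot: [0.763, 0.647, -0.001, 0.0]
contact_force: [-1.0, -4.0, -2.6]
grip_width: 0.216
```

```bash
python3 st.py
```

```text
9.4 stand xy mm -74.4668012186387 0.10663337302393625 z 196.14736725913622 F stand -4.146831608387122 0.326839180984637 -2.6154652605962183 M [-0.8422  0.377   0.1084] toolx [ 0.1631  0.9866 -0.0012] grip 0.2159933983720831
```

>>> {"method": "drive_tool", "body": {
  "series": [
    [[0.1,0,0,0,0,0,1],[0.2,0,0,0,0,0,1],[0.2,0,0,0,0,0,1],[0.3,0,0,0,0,0,1],[0.3,0,0,0,0,0,1]]
  ]
}}

```text
time: 9.9
tcp_pos: [0.4985, 0.2608, 0.196]
tool_rot: [0.763, 0.646, -0.003, 0.002]
contact_force: [-8.3, -21.6, 11.3]
grip_width: 0.216
```

```bash
python3 st.py
```

```text
9.9 stand xy mm -74.42225160651553 0.041766253713139134 z 196.00545670993512 F stand -22.668626700684104 4.695586633239542 11.272230704354918 M [-4.5449  1.8095  0.1436] toolx [ 0.1647  0.9863 -0.0064] grip 0.21606924863485016
```

Firm stop contact: 23 N with no further travel. I'll relax, release, lift and look.

>>> {"method": "drive_tool", "body": {
  "series": [
    [[-0.2,0,0,0,0,0,1],[-0.25,0,0,0,0,0,1],[-0.25,0,0,0,0,0,1.8],[-0.25,0,0,0,0,0,2.6],[-0.25,0,0,0,0,0,4],[-0.25,0,0,0,0,0,4],[-0.25,0,0,0,0,0,4],[-0.25,0,-4,0,0,0,4],[-0.25,0,-8,0,0,0,3],[-0.25,0,-12,0,0,0,2],[-0.25,0,-12,0,0,0,0],[-0.25,0,-12,0,0,0,0]]
  ]
}}

```text
time: 11.1
tcp_pos: [0.4988, 0.262, 0.3169]
tool_rot: [0.763, 0.647, 0.001, 0.0]
contact_force: [0.5, -0.6, -0.9]
grip_width: -0.001
```

```bash
python3 st.py; python3 - <<'E'
from h import *
t=np.radians(80.6);u=np.array([np.cos(t),np.sin(t)]);v=np.array([-u[1],u[0]]);O=np.array([.5107,.3342])
a=camera("scene");b=camera("side");cv2.imwrite("pics/m4.png",np.hstack([cv2.resize(a[160:280,330:470],(420,360),interpolation=2),cv2.resize(b[230:350,160:290],(380,360),interpolation=2)]))
def W(x,y,z):return (*(O+x*u+y*v),z)
for p in((-.03,.065,.33),(-.03,.065,.238),(-.013,.065,.238)): print(rel(W(*p),80.6))
E
```

```text
11.1 stand xy mm -73.15722581879112 -0.060470734534026675 z 316.945940857304 F stand -0.539117833286446 -0.5625018420848169 -0.8945059839054377 M [-0.0279  0.0236  0.03  ] toolx [0.1628 0.9867 0.0007] grip -0.0010293919275160233
[4.37, -6.47, -1.45, -0.05, 0.04, 0.04]
[4.37, -6.46, 7.75, -0.05, 0.04, 0.04]
[6.07, -6.46, 7.75, -0.05, 0.04, 0.04]
```

View pics/m4.png

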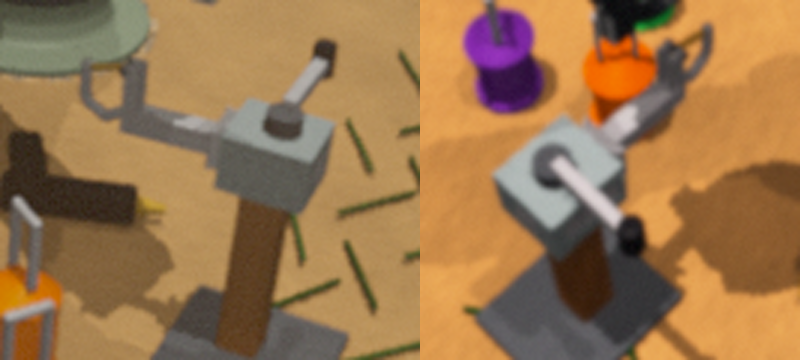

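The bar is seated and hook upright. Next is the lever waypoints.

```bash
python3 - <<'E'
from h import *
t=np.radians(80.6);u=np.array([np.cos(t),np.sin(t)]);v=np.array([-u[1],u[0]]);O=np.array([.5107,.3342])
o=get_obs();out=[]
def W(x,y,z):return (*(O+x/1000*u+y/1000*v),z)
L=[(-30,55,.325),(-30,55,.233)]
for th in range(0,91,10):
    a=np.radians(th);l=np.array([np.sin(a),np.cos(a)]);n=np.array([np.cos(a),-np.sin(a)])
    p=np.array([5,0])+55*l-n*(6+11*np.cos(a)+15*np.sin(a));L.append((*p,.233))
for p in L: print(np.round(p,3),rel(W(*p),80.6,o)[:3])
E
```

```text
[-30.     55.      0.325] [4.36, -5.47, -0.95]
[-30.     55.      0.233] [4.37, -5.46, 8.25]
[-12.     55.      0.233] [6.17, -5.46, 8.25]
[-4.592 57.54   0.233] [6.91, -5.71, 8.25]
[ 3.639 59.025  0.233] [7.74, -5.86, 8.25]
[12.559 59.145  0.233] [8.63, -5.87, 8.25]
[21.916 57.603  0.233] [9.56, -5.72, 8.25]
[31.345 54.168  0.233] [10.51, -5.37, 8.25]
[40.386 48.709  0.233] [11.41, -4.83, 8.25]
[48.523 41.23   0.233] [12.22, -4.08, 8.24]
[55.226 31.888  0.233] [12.89, -3.14, 8.24]
[60.    21.     0.233] [13.37, -2.05, 8.24]
```

>>> {"method": "drive_tool", "body": {
  "series": [
    [[4.4,-5.5,-1,0,0,0,0],[4.4,-5.5,-1,0,0,0,0],[4.4,-5.5,4,0,0,0,0],[4.4,-5.5,8.2,0,0,0,0],[4.4,-5.5,8.2,0,0,0,0],[5.4,-5.5,8.2,0,0,0,0],[6.2,-5.5,8.2,0,0,0,0],[6.9,-5.7,8.2,0,0,0,0],[7.7,-5.9,8.2,0,0,0,0],[8.6,-5.9,8.2,0,0,0,0],[9.5,-5.7,8.2,0,0,0,0],[10.5,-5.4,8.2,0,0,0,0],[11.4,-4.8,8.2,0,0,0,0],[12.2,-4.1,8.2,0,0,0,0],[12.9,-3.1,8.2,0,0,0,0],[13.4,-2.1,8.2,0,0,0,0],[13.4,-2.1,8.2,0,0,0,0]]
  ]
}}

```text
time: 12.9
tcp_pos: [0.4998, 0.3989, 0.2353]
tool_rot: [0.762, 0.647, 0.0, -0.001]
contact_force: [-0.9, 0.4, 0.6]
grip_width: -0.005
```

```bash
python3 st.py
```

```text
12.9 stand xy mm 62.05465595183929 21.283431542228303 z 235.31001839252903 F stand 0.23499578179159739 0.9511387794268719 0.6012504885657912 M [ 0.017  -0.0295  0.0317] toolx [0.1626 0.9867 0.0013] grip -0.0049425791025516025
```

>>> {"method": "drive_tool", "body": {
  "series": [
    [[0,0.3,0,0,0,0,0],[0,0.6,0,0,0,0,0],[0,0.8,0,0,0,0,0],[0,0.8,0,0,0,0,0]]
  ]
}}

```text
time: 13.3
tcp_pos: [0.5014, 0.3988, 0.2352]
tool_rot: [0.761, 0.649, -0.003, -0.003]
contact_force: [-40.1, -1.2, 12.4]
grip_width: -0.001
```

```bash
python3 st.py
```

```text
13.3 stand xy mm 62.25178372881861 19.741276014128996 z 235.15843333709358 F stand -7.681975177023953 39.35540546375151 12.43482090360517 M [-0.2983  8.2191 -0.0953] toolx [ 0.1578  0.9875 -0.0009] grip -0.0005349395222278523
```

```bash
python3 - <<'E'
from h import *
print(rel((.60,-.16,.36),35))
E
```

```text
[-53.64, 18.45, -12.59, -0.43, 0.24, 45.92]
```

>>> {"method": "drive_tool", "body": {
  "series": [
    [[0,-1.5,0,0,0,0,0],[0,-3,0,0,0,0,0],[0,-3,-6,0,0,0,0],[0,-3,-12,0,0,0,2],[-20,5,-13,0,0,20,6],[-20,5,-13,0,0,20,6],[-20,5,-13,0,0,20,6],[-53.6,18.0,-13,0,0,46,6],[-53.6,18.0,-13,0,0,46,6],[-53.6,18.0,-13,0,0,46,6],[-53.6,18.0,-13,0,0,46,6],[-53.6,18.0,-13,0,0,46,6],[-53.6,18.0,-13,0,0,46,6],[-53.6,18.0,-13,0,0,46,6],[-53.6,18.0,-13,0,0,46,6],[-53.6,18.0,-13,0,0,46,6],[-53.6,18.0,-13,0,0,46,6],[-53.6,18.0,-13,0,0,46,6]]
  ]
}}

```text
time: 15.1
tcp_pos: [0.598, -0.1618, 0.3647]
tool_rot: [0.955, 0.297, 0.0, 0.0]
contact_force: [0.5, 0.7, 0.6]
grip_width: 0.704
```

```bash
python3 - <<'E'
from h import *
o=get_obs();print(o["time"],o["tcp_pos"],o["tool_rot"],o["contact_force"])
w=camera("wrist");cv2.imwrite("pics/w5r.png",w);a=camera("scene");b=camera("side");cv2.imwrite("pics/s5.png",a);cv2.imwrite("pics/d5.png",b)
x=cv2.resize(a[160:280,330:470],(420,360),interpolation=2);y=cv2.resize(b[230:350,160:290],(380,360),interpolation=2)
ww=cv2.resize(w[60:360],(0,0),fx=.8,fy=.8)
cv2.imwrite("pics/m5.png",np.vstack([np.hstack([x,y]),np.hstack([ww,np.zeros((240,352,3),np.uint8)])]))
E
```

```text
15.1 [ 0.59801539 -0.16175364  0.3646539 ] [9.54759202e-01 2.97379759e-01 3.72356333e-04 8.22945766e-05] [0.50745988 0.69746508 0.63685718]
```

View pics/m5.png

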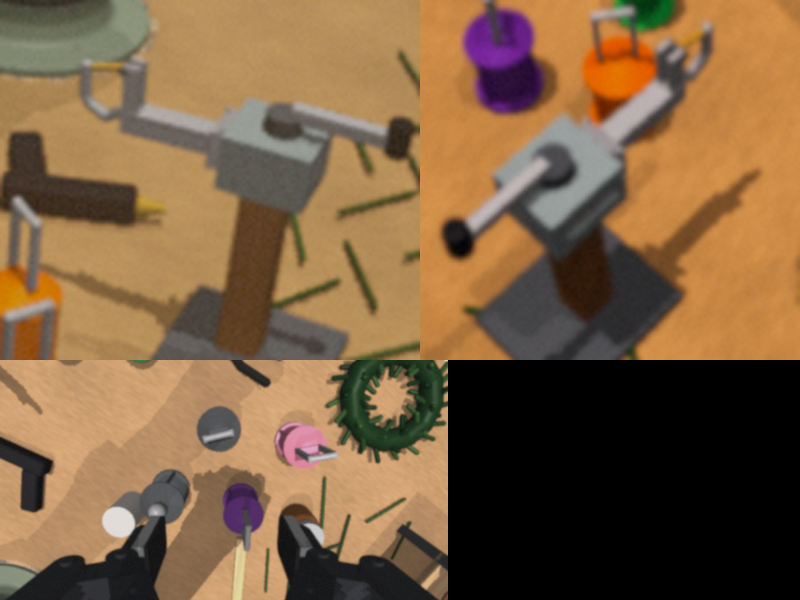

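The lever is fully closed and in line with the bar. In the wrist view the target lantern is at about (273,150), with its eye rod bright and nearly across the image.

```bash
python3 - <<'E'
from h import *
np.set_printoptions(precision=4,suppress=True)
o=get_obs();c=cam("wrist",o);w=cv2.imread("pics/w5r.png");g=w[120:190,240:310].astype(int)
m=(g.min(2)>135)&(g.max(2)-g.min(2)<30);n,lab,st,cen=cv2.connectedComponentsWithStats(m.astype(np.uint8))
i=1+np.argmax(st[1:,4]);print(st[1:],cen[i]+[240,120]);ys,xs=np.where(lab==i)
P=np.array([onz(c,(x+240,y+120),.159)[:2] for x,y in zip(xs,ys)]);l=cv2.fitLine(P.astype(np.float32),cv2.DIST_L2,0,.01,.01).ravel()
t=(P-P.mean(0))@l[:2];print("len",np.ptp(t),"mid",(l[2:]+l[:2]*(t.max()+t.min())/2),"yaw",np.degrees(np.arctan2(l[1],l[0])))
y=np.degrees(np.arctan2(l[1],l[0]));y=y%180; E=l[2:]+l[:2]*(t.max()+t.min())/2
print(y); print(rel((*E,.24),y-90),rel((*E,.141),y-90))
E
```

```text
[[ 14  27  38  16 240]] [272.6708 154.2292]
len 0.037464178444475124 mid [ 0.6181 -0.1407] yaw -41.655857
138.34415
[2.76, -0.49, 12.48, 0.02, -0.04, -13.61] [2.75, -0.49, 22.38, 0.02, -0.04, -13.61]
```

>>> {"method": "drive_tool", "body": {
  "series": [
    [[2.7,-0.5,8,0,0,-13.6,6],[2.7,-0.5,12.5,0,0,-13.6,6],[2.7,-0.5,12.5,0,0,-13.6,6],[2.7,-0.5,17,0,0,-13.6,6],[2.7,-0.5,20,0,0,-13.6,6],[2.7,-0.5,22.5,0,0,-13.6,6],[2.7,-0.5,22.9,0,0,-13.6,6],[2.7,-0.5,22.9,0,0,-13.6,6],[2.7,-0.5,22.9,0,0,-13.6,3],[2.7,-0.5,22.9,0,0,-13.6,3],[2.7,-0.5,22.9,0,0,-13.6,3],[2.7,-0.5,22.9,0,0,-13.6,3],[2.7,-0.5,22.9,0,0,-13.6,3]]
  ]
}}

```text
time: 16.55
tcp_pos: [0.6182, -0.1423, 0.1373]
tool_rot: [0.913, 0.409, 0.001, 0.001]
contact_force: [-2.3, 1.6, 7.6]
grip_width: 0.43
```

```bash
python3 - <<'E'
from h import *
o=get_obs();print(o["time"],o["tcp_pos"],o["contact_force"],o["grip_width"])
w=camera("wrist");cv2.imwrite("pics/w6.png",cv2.resize(w[120:420,130:430],(600,600),interpolation=2))
E
```

```text
16.55 [ 0.61815549 -0.14226675  0.13725972] [-2.25375303  1.62071328  7.64005761] 0.4298411585619168
```

View pics/w6.png

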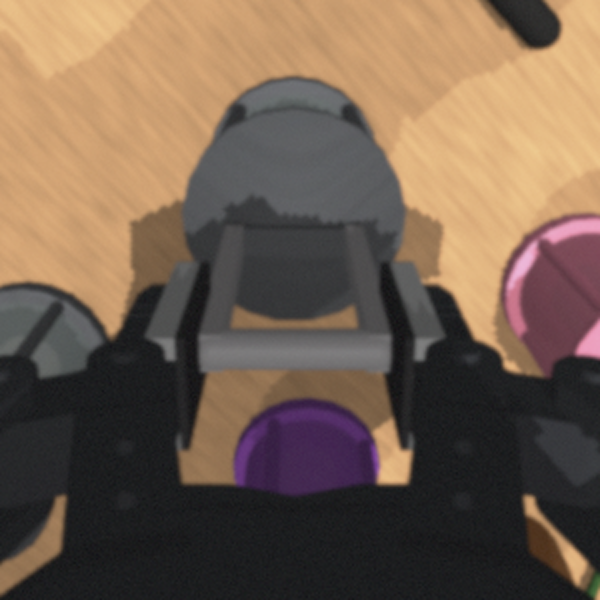

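```bash
cat >> h.py <<'E'
YAW=80.6;_t=np.radians(YAW);U=np.array([np.cos(_t),np.sin(_t)]);V=np.array([-U[1],U[0]]);O=np.array([.5107,.3342])
def bar(x,y,z,tilt=0):
    """hook_bar point (mm) to world, bar home; tilt deg of hook end down about the mouth floor edge"""
    a=np.radians(tilt);X=x+38;x2=X*np.cos(a)-z*np.sin(a)*-0-38;z2=z-X*np.sin(a)
    s=-76.2-x2;return np.array([*(O+s/1000*U-y/1000*V),.190+z2/1000])
E
python3 - <<'E'
from h import *
np.set_printoptions(precision=4,suppress=True)
o=get_obs();c=cam("wrist",o);A=R.from_quat(o["tool_rot"])
for r in (286,295,304): print(r,A.inv().apply(onz(c,(277.5,r),.157 if r==295 else .157)-o["tcp_pos"])*1000)
pt=[(85,0,53),(66,0,11),(43,0,60),(50,0,20),(-20,0,20)]
out=[]
for n,(x0,y0,x1,y1) in(("scene",(350,170,420,240)),("side",(225,225,295,295))):
    im=cv2.imread("pics/%s5.png"%("s" if n=="scene" else "d"));z=5.6;cr=cv2.resize(im[y0:y1,x0:x1],None,fx=z,fy=z,interpolation=2);cc=cam(n)
    for t,col in((0,(0,255,0)),(2.4,(0,0,255))):
        for q in proj(cc,[bar(*p,t) for p in pt]): cv2.circle(cr,tuple(int(v) for v in (q+.5-[x0,y0])*z),2,col,-1)
    out.append(cr)
cv2.imwrite("pics/m7.png",np.hstack(out))
print("seat",bar(66,0,16),bar(74,0,25))
E
```

```text
286 [  3.0126   0.4015 -19.7164]
295 [ -0.9122   0.4103 -19.7219]
304 [ -4.9101   0.4193 -19.7274]
seat [0.4875 0.1939 0.206 ] [0.4862 0.186  0.215 ]
```

View pics/m7.png

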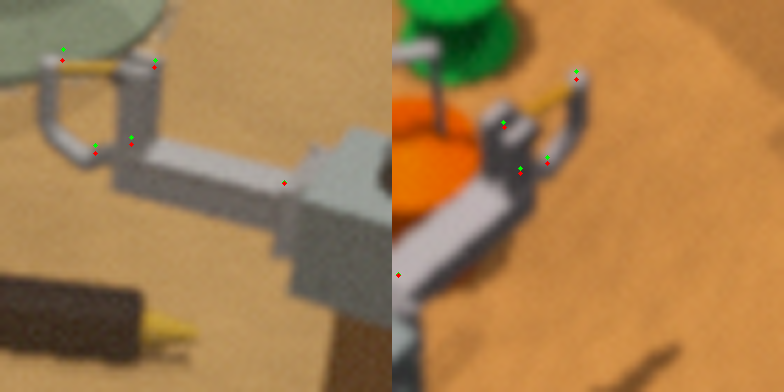

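Scene and side views: the nose tip is near scene crop (48,58) and side crop (577,74), so the bar sags between 0 and 2.4°. The vertical window for threading the eye is narrow, so I'll measure the sag from the bar's edges.

```bash
python3 - <<'E'
from h import *
np.set_printoptions(precision=3,suppress=True)
for n,f in(("scene","s5"),("side","d5")):
    g=cv2.GaussianBlur(cv2.cvtColor(cv2.imread(f"pics/{f}.png"),cv2.COLOR_BGR2GRAY),(0,0),.7).astype(np.float32);cc=cam(n)
    for name,y,z in(("top y+",10,20),("top y-",-10,20),("bot y+",10,0),("bot y-",-10,0)):
        for t in(0,2.4):
            P=proj(cc,[bar(x,y,z,t) for x in np.linspace(-18,30,25)]);d=P[-1]-P[0];d/=np.linalg.norm(d);nn=np.array([-d[1],d[0]])
            s=np.arange(-4,4.01,.1);S=(P[:,None]+s[None,:,None]*nn).astype(np.float32)
            v=cv2.remap(g,S[...,0],S[...,1],cv2.INTER_CUBIC);gr=np.abs(np.gradient(v,axis=1));k=s[gr.argmax(1)]
            q=np.arange(25);m=np.abs(k-np.median(k))<1;c=np.polyfit(q[m]/24-.5,k[m],1);L=np.linalg.norm(P[-1]-P[0])
            print(n,name,"tilt",t,"offset px",c[1],"angle err deg",np.degrees(c[0]/L),"n",m.sum(),"strength",gr.max(1).mean())
E
```

```text
scene top y+ tilt 0 offset px -0.7359999999999974 angle err deg -1.7977730607057456 n 25 strength 3.6093423
scene top y+ tilt 2.4 offset px 0.008000000000003593 angle err deg 0.15670054378801154 n 25 strength 3.5610447
scene top y- tilt 0 offset px -3.859357586512867 angle err deg -0.7992054178339196 n 24 strength 1.6749545
scene top y- tilt 2.4 offset px -3.8200000000000016 angle err deg 0.40437018710199624 n 25 strength 2.894884
scene bot y+ tilt 0 offset px -0.431999999999997 angle err deg -1.6554416263490657 n 25 strength 2.4773512
scene bot y+ tilt 2.4 offset px 0.2960000000000039 angle err deg 0.7626949067986702 n 25 strength 2.5100245
scene bot y- tilt 0 offset px 2.0187391304347875 angle err deg -2.6657852465283853 n 24 strength 3.4324505
scene bot y- tilt 2.4 offset px 2.640000000000007 angle err deg -1.0356278488502253 n 25 strength 3.5126753
side top y+ tilt 0 offset px -0.27199999999999686 angle err deg 2.616249561747421 n 25 strength 3.406719
side top y+ tilt 2.4 offset px -0.6079999999999972 angle err deg 1.5096766216485125 n 25 strength 3.3743098
side top y- tilt 0 offset px -0.03599999999999654 angle err deg 1.5872397158545426 n 25 strength 4.7126446
side top y- tilt 2.4 offset px -0.35999999999999693 angle err deg -0.14511219767677214 n 25 strength 4.6546907
side bot y+ tilt 0 offset px 3.6053486904386314 angle err deg -0.0774772792499226 n 22 strength 4.29303
side bot y+ tilt 2.4 offset px 3.4960000000000084 angle err deg 0.7451344133173309 n 25 strength 4.2575603
side bot y- tilt 0 offset px -3.7240000000000015 angle err deg 0.3911669236296026 n 25 strength 4.3407273
side bot y- tilt 2.4 offset px -3.784000000000001 angle err deg 0.16871048940275324 n 25 strength 4.079403
```

Edge fits agree on about 2.2° of sag. The lantern's body can't come down through the hook, so the nose has to thread the stirrup horizontally. I'll tilt the lantern 10° for clearance, enter level, then push down.

```bash
cat >> h.py <<'E'
def bar(x,y,z,tilt=2.2):
    a=np.radians(tilt);X=x+38;x2=X*np.cos(a)+z*np.sin(a)-38;z2=z*np.cos(a)-X*np.sin(a)
    s=-76.2-x2;return np.array([*(O+s/1000*U-y/1000*V),.190+z2/1000])
def relrod(P,phi=0,o=None,off=(-.0009,0,-.0197)):
    """move so that the held eye rod comes to world P, tool yaw 80.6, lantern foot swung outward by phi deg"""
    o=o or get_obs();A=R.from_quat(o["tool_rot"]);x,y=U
    B=R.from_matrix(np.array([[x,y,0],[y,-x,0],[0,0,-1]]))*R.from_rotvec([0,-np.radians(phi),0])
    return np.r_[A.inv().apply(P-B.apply(off)-o["tcp_pos"])*100,np.degrees((A.inv()*B).as_rotvec())].round(2).tolist()
def rodat(o,off=(-.0009,0,-.0197)):
    P=o["tcp_pos"]+R.from_quat(o["tool_rot"]).apply(off);d=P[:2]-O;a=np.radians(2.2)
    x2=-76.2-d@U*1000+38;z2=(P[2]-.19)*1000;return x2*np.cos(a)-z2*np.sin(a)-38,-d@V*1000,z2*np.cos(a)+x2*np.sin(a)
E
python3 - <<'E'
from h import *
p=bar(150,0,60.5);print(p);q=p.copy();q[2]=.41;print(relrod(q),relrod(p,10),relrod(bar(74,0,60.5),10))
E
```

```text
[0.47339898 0.10888281 0.2432385 ]
[9.2, -27.52, -25.35, 0.14, -0.04, -32.36] [8.89, -27.37, -8.68, -2.69, -9.78, -32.29] [15.3, -31.44, -8.98, -2.69, -9.78, -32.29]
```

>>> {"method": "drive_tool", "body": {
  "series": [
    [[0,0,-1,0,0,0,3],[0,0,-4,0,0,0,3],[0,0,-8,0,0,0,3],[0,0,-12,0,0,0,3],[0,0,-16,0,0,0,3],[0,0,-20,0,0,0,3],[0,0,-23,0,0,0,3],[1,-3,-25,0,0,-4,3],[2,-6,-25.3,0,0,-8,3],[3,-9,-25.3,0,0,-12,3],[4,-12,-25.3,0,0,-16,3],[5,-15,-25.3,0,0,-20,3],[6,-18,-25.3,0,0,-24,3],[7,-21,-25.3,0,0,-28,3],[8,-24,-25.3,0,0,-32.3,3],[8.8,-26.3,-25.3,0,0,-32.3,3],[9.2,-27.5,-25.3,0,0,-32.3,3],[9.2,-27.5,-25.3,0,0,-32.3,3],[9.2,-27.5,-25.3,0,0,-32.3,3]]
  ]
}}

```text
time: 18.5
tcp_pos: [0.4739, 0.1085, 0.3887]
tool_rot: [0.763, 0.646, 0.0, 0.0]
contact_force: [-0.1, -0.4, -4.7]
grip_width: 0.434
```

```bash
python3 - <<'E'
from h import *
o=get_obs();print(o["time"],o["tcp_pos"],o["contact_force"],o["grip_width"],o["q"].round(2))
print(relrod(bar(150,0,60.5),10,o),relrod(bar(74,0,60.5),10,o))
E
```

```text
18.5 [0.47388017 0.10853098 0.38867544] [-0.06176105 -0.36484682 -4.73191056] 0.433941362502485 [ 0.24  0.21 -0.69  1.7   0.14  1.29 -0.65]
[-0.22, -0.06, 16.5, 0.03, -9.98, -0.11] [7.37, -0.08, 16.2, 0.03, -9.98, -0.11]
```

>>> {"method": "drive_tool", "body": {
  "series": [
    [[0,0,4,0,-3,0,3],[-0.1,0,8,0,-6,0,3],[-0.2,0,12,0,-10,0,3],[-0.2,0,15,0,-10,0,3],[-0.2,0,16.5,0,-10,0,3],[-0.2,0,16.5,0,-10,0,3],[-0.2,0,16.5,0,-10,0,3],[-0.2,0,16.5,0,-10,0,3]]
  ]
}}

```text
time: 19.3
tcp_pos: [0.4741, 0.1072, 0.2248]
tool_rot: [0.761, 0.643, -0.065, 0.057]
contact_force: [0.6, -0.3, -3.2]
grip_width: 0.429
```

```bash
python3 - <<'E'
from h import *
np.set_printoptions(precision=4,suppress=True)
o=get_obs();print(o["time"],"rod in bar",rodat(o),o["contact_force"])
print(relrod(bar(150,0,60.5),10,o),relrod(bar(100,0,60.5),10,o),relrod(bar(74,0,60.5),10,o))
w=camera("wrist");a=camera("scene");b=camera("side")
x=cv2.resize(a[170:270,320:450],(520,400),interpolation=2);y=cv2.resize(b[210:310,220:290],(280,400),interpolation=2)
cv2.imwrite("pics/w8.png",np.vstack([np.hstack([x,y])]))
cv2.imwrite("pics/w8w.png",w)
E
```

```text
19.3 rod in bar (np.float64(149.0089025082945), np.float64(0.9174466304318993), np.float64(61.59452748984073)) [ 0.5758 -0.2697 -3.1786]
[-0.08, -0.1, 0.13, 0.1, -0.06, -0.15] [4.81, -0.11, -0.92, 0.1, -0.06, -0.15] [7.35, -0.11, -1.47, 0.1, -0.06, -0.15]
```

View pics/w8.png

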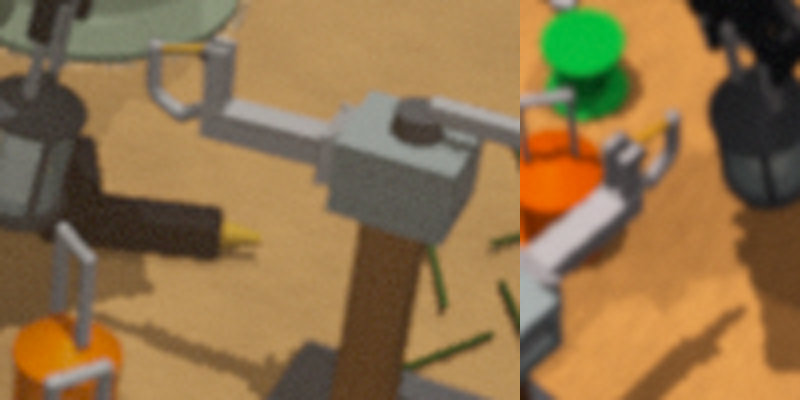

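The lantern hangs level with and outboard of the hook, and the way in is clear. Threading in slowly.

>>> {"method": "drive_tool", "body": {
  "series": [
    [[1.2,-0.1,-0.15,0,0,0,3],[2.4,-0.1,-0.4,0,0,0,3],[3.6,-0.1,-0.65,0,0,0,3],[4.8,-0.1,-0.9,0,0,0,3],[5.3,-0.1,-1.0,0,0,0,3],[5.7,-0.1,-1.1,0,0,0,3],[5.7,-0.1,-1.1,0,0,0,3]]
  ]
}}

```text
time: 20.15
tcp_pos: [0.4817, 0.1652, 0.2242]
tool_rot: [0.76, 0.644, -0.067, 0.056]
contact_force: [-1.0, -0.0, -3.2]
grip_width: 0.431
```

```bash
python3 - <<'E'
from h import *
np.set_printoptions(precision=4,suppress=True)
o=get_obs();print(o["time"],"rod in bar",rodat(o),o["contact_force"])
print(relrod(bar(72.5,0,60.5),10,o),relrod(bar(73,0,45),10,o),relrod(bar(73,0,24),10,o))
c=cam("wrist",o);w=camera("wrist");cv2.imwrite("pics/w9w.png",w)
print(proj(c,[bar(85,0,53),bar(85,0,30),bar(66,0,11)]).round(),proj(c,[o["tcp_pos"]+R.from_quat(o["tool_rot"]).apply((-.0009,0,-.0197))]).round())
a=camera("scene");b=camera("side")
x=cv2.resize(a[165:255,335:425],(400,400),interpolation=2);y=cv2.resize(w[180:380,180:380],(400,400),interpolation=2)
cv2.imwrite("pics/m9.png",np.hstack([x,y]))
E
```

```text
20.15 rod in bar (np.float64(90.56887214856164), np.float64(-0.9659418869085159), np.float64(58.69476356392177)) [-0.9714 -0.0437 -3.2438]
[1.73, 0.1, -0.56, -0.02, -0.0, -0.03] [2.01, 0.1, 0.97, -0.02, -0.0, -0.03] [2.45, 0.1, 3.02, -0.02, -0.0, -0.03]
[[278. 274.]
 [278. 242.]
 [278. 187.]] [[275. 294.]]
```

>>> {"method": "drive_tool", "body": {
  "series": [
    [[0,0.1,-0.2,0,0,0,3],[0.4,0.1,-0.3,0,0,0,3],[0.8,0.1,-0.4,0,0,0,3],[1.2,0.1,-0.5,0,0,0,3],[1.6,0.1,-0.55,0,0,0,3],[1.7,0.1,-0.55,0,0,0,3],[1.7,0.1,-0.55,0,0,0,3]]
  ]
}}

```text
time: 21.0
tcp_pos: [0.4856, 0.1823, 0.2266]
tool_rot: [0.76, 0.644, -0.067, 0.056]
contact_force: [0.5, 0.4, -3.7]
grip_width: 0.428
```

```bash
python3 - <<'E'
from h import *
np.set_printoptions(precision=4,suppress=True)
o=get_obs();print(o["time"],"rod in bar",rodat(o),o["contact_force"])
for z in(60.5,50,40,30,24):print(z,relrod(bar(73,0,z),10,o))
w=camera("wrist");cv2.imwrite("pics/w10w.png",w)
E
```

```text
21.0 rod in bar (np.float64(72.98259586650022), np.float64(0.03711915650572022), np.float64(60.46880582734817)) [ 0.5292  0.4362 -3.6615]
60.5 [-0.0, -0.0, -0.0, -0.02, 0.0, -0.04]
50 [0.22, -0.0, 1.02, -0.02, 0.0, -0.04]
40 [0.43, -0.0, 2.0, -0.02, 0.0, -0.04]
30 [0.64, -0.0, 2.98, -0.02, 0.0, -0.04]
24 [0.77, -0.0, 3.56, -0.02, 0.0, -0.04]
```

No contact on the way over the tip. Next is the push down on the gate.

>>> {"method": "drive_tool", "body": {
  "series": [
    [[0.1,0,0.5,0,0,0,3],[0.2,0,0.9,0,0,0,3],[0.3,0,1.3,0,0,0,3],[0.35,0,1.6,0,0,0,3],[0.35,0,1.6,0,0,0,3]]
  ]
}}

```text
time: 21.55
tcp_pos: [0.4856, 0.1822, 0.2098]
tool_rot: [0.76, 0.644, -0.067, 0.056]
contact_force: [-0.4, -3.7, -2.6]
grip_width: 0.428
```

```bash
python3 - <<'E'
from h import *
np.set_printoptions(precision=4,suppress=True)
o=get_obs();print(o["time"],"rod in bar",rodat(o),o["contact_force"],o["grip_width"])
for z in(40,30,24,21):print(z,relrod(bar(73,0,z),10,o))
E
```

```text
21.55 rod in bar (np.float64(73.70471406843589), np.float64(0.04237494317299488), np.float64(43.67344502830437)) [-0.4067 -3.6959 -2.5934] 0.4282022632532837
40 [0.15, -0.0, 0.34, -0.05, 0.06, -0.07]
30 [0.36, -0.0, 1.32, -0.05, 0.06, -0.07]
24 [0.49, -0.0, 1.91, -0.05, 0.06, -0.07]
21 [0.55, -0.0, 2.2, -0.05, 0.06, -0.07]
```

>>> {"method": "drive_tool", "body": {
  "series": [
    [[0.15,0,0.4,0,0,0,3],[0.25,0,0.8,0,0,0,3],[0.35,0,1.2,0,0,0,3],[0.4,0,1.6,0,0,0,3],[0.48,0,1.9,0,0,0,3],[0.52,0,2.1,0,0,0,3],[0.55,0,2.2,0,0,0,3],[0.55,0,2.2,0,0,0,3]]
  ]
}}

```text
time: 22.35
tcp_pos: [0.486, 0.1844, 0.1876]
tool_rot: [0.76, 0.644, -0.067, 0.056]
contact_force: [-0.1, 0.7, -3.2]
grip_width: 0.427
```

```bash
python3 - <<'E'
from h import *
np.set_printoptions(precision=4,suppress=True)
o=get_obs();print(o["time"],"rod in bar",rodat(o),o["contact_force"],o["grip_width"])
for x,z,p in((72,20,10),(69,18.5,5),(66,17,0),(66,16,0)):print(x,z,relrod(bar(x,0,z),p,o))
E
```

```text
22.35 rod in bar (np.float64(72.33950104561897), np.float64(0.09222587245350779), np.float64(21.39564662431823)) [-0.0505  0.7389 -3.2473] 0.42739972846554064
72 20 [0.06, -0.01, 0.13, -0.02, -0.01, -0.05]
69 18.5 [0.56, -0.01, 0.2, -0.02, 4.99, -0.05]
66 17 [1.05, -0.01, 0.25, -0.01, 9.99, -0.05]
66 16 [1.07, -0.01, 0.35, -0.01, 9.99, -0.05]
```

The gate load is gone with the rod at z = 21 mm, so it has passed. I'll level the lantern and seat it.

>>> {"method": "drive_tool", "body": {
  "series": [
    [[0.3,0,0.1,0,2.5,0,3],[0.55,0,0.2,0,5,0,3],[0.8,0,0.2,0,7.5,0,3],[1.05,0,0.2,0,10,0,3],[1.05,0,0.25,0,10,0,3],[1.05,0,0.35,0,10,0,3],[1.05,0,0.4,0,10,0,3],[1.05,0,0.4,0,10,0,3]]
  ]
}}

```text
time: 23.15
tcp_pos: [0.4877, 0.194, 0.182]
tool_rot: [0.763, 0.647, -0.0, 0.0]
contact_force: [1.2, -1.7, -0.9]
grip_width: 0.43
```

```bash
python3 - <<'E'
from h import *
np.set_printoptions(precision=4,suppress=True)
o=get_obs();print(o["time"],"rod in bar",rodat(o),o["contact_force"],o["grip_width"])
w=camera("wrist");cv2.imwrite("pics/w11w.png",w)
E
```

```text
23.15 rod in bar (np.float64(66.2471602862601), np.float64(0.16564815349870246), np.float64(15.719476831789258)) [ 1.1583 -1.7288 -0.9274] 0.43041238865834697
```

Seated: the weight is on the hook. Release and lift clear.

>>> {"method": "drive_tool", "body": {
  "series": [
    [[0,0,0,0,0,0,4.2],[0,0,0,0,0,0,5],[0,0,0,0,0,0,6],[0,0,0,0,0,0,6.4],[0,0,0,0,0,0,6.4],[0,0,-1,0,0,0,6.4],[0,0,-3,0,0,0,6.4],[0,0,-6,0,0,0,6.4],[0,0,-10,0,0,0,6.4],[0,0,-15,0,0,0,6.4],[0,0,-19,0,0,0,6.4],[-10,0,-19,0,0,0,6.4],[-20,0,-19,0,0,0,6.4],[-20,0,-19,0,0,0,6.4],[-20,0,-19,0,0,0,6.4],[-20,0,-19,0,0,0,6.4],[-20,0,-19,0,0,0,6.4],[-20,0,-19,0,0,0,6.4],[-20,0,-19,0,0,0,6.4],[-20,0,-19,0,0,0,6.4]]
  ]
}}

```text
time: 25.2
tcp_pos: [0.4548, -0.0025, 0.372]
tool_rot: [0.762, 0.647, 0.0, -0.0]
contact_force: [0.2, -0.7, -0.4]
grip_width: 0.749
```

>>> {"method": "drive_tool", "body": {
  "series": [
    [[0,0,0,0,0,0,6.4],[0,0,0,0,0,0,6.4],[0,0,0,0,0,0,6.4],[0,0,0,0,0,0,6.4],[0,0,0,0,0,0,6.4],[0,0,0,0,0,0,6.4],[0,0,0,0,0,0,6.4],[0,0,0,0,0,0,6.4],[0,0,0,0,0,0,6.4],[0,0,0,0,0,0,6.4],[0,0,0,0,0,0,6.4],[0,0,0,0,0,0,6.4],[0,0,0,0,0,0,6.4],[0,0,0,0,0,0,6.4],[0,0,0,0,0,0,6.4],[0,0,0,0,0,0,6.4],[0,0,0,0,0,0,6.4],[0,0,0,0,0,0,6.4],[0,0,0,0,0,0,6.4],[0,0,0,0,0,0,6.4]]
  ]
}}

```text
time: 27.2
tcp_pos: [0.4547, -0.0034, 0.3719]
tool_rot: [0.763, 0.646, 0.0, -0.0]
contact_force: [-1.1, -0.8, 0.0]
grip_width: 0.748
```

```bash
python3 - <<'E'
from h import *
a=camera("scene");b=camera("side");cv2.imwrite("pics/s12.png",a);cv2.imwrite("pics/d12.png",b)
o=get_obs();print(o["time"],o["tcp_pos"],o["contact_force"])
x=cv2.resize(a[165:265,335:435],(400,400),interpolation=2);y=cv2.resize(b[205:305,200:300],(400,400),interpolation=2)
x2=cv2.resize(a[150:330,140:500],(400,200));y2=cv2.resize(b[120:400,110:390],(200,200))
cv2.imwrite("pics/m12.png",np.vstack([np.hstack([x,y]),np.hstack([x2,y2,np.zeros((200,200,3),np.uint8)])]))
def diff(f,g,c):
    d=cv2.absdiff(cv2.imread(f),cv2.imread(g)).max(2);m=cv2.morphologyEx((d>45).astype(np.uint8),cv2.MORPH_OPEN,np.ones((3,3)));n,l,s,ce=cv2.connectedComponentsWithStats(m);print(c,[(s[i].tolist()) for i in range(1,n) if s[i,4]>15])
diff("pics/s1.png","pics/s12.png","scene");diff("pics/d1.png","pics/d12.png","side")
E
```

```text
27.3 [ 0.45471907 -0.00346915  0.37193738] [ 0.14047218 -0.81660676  0.66008001]
scene [[128, 0, 26, 53, 913], [155, 0, 27, 51, 474], [274, 0, 7, 34, 156], [336, 0, 20, 10, 113], [321, 2, 9, 6, 45], [309, 12, 8, 11, 64], [291, 14, 10, 5, 37], [341, 26, 7, 5, 30], [353, 30, 10, 25, 188], [315, 35, 6, 9, 41], [285, 42, 19, 4, 72], [161, 52, 16, 45, 296], [134, 54, 23, 43, 543], [339, 55, 19, 8, 81], [365, 59, 16, 57, 380], [334, 65, 22, 19, 236], [284, 111, 6, 4, 22], [217, 140, 67, 18, 908], [176, 142, 40, 16, 342], [160, 144, 23, 15, 196], [271, 160, 33, 22, 468], [426, 173, 16, 21, 139], [354, 183, 47, 39, 689], [357, 185, 3, 7, 21], [263, 191, 19, 10, 158], [271, 199, 29, 35, 420], [432, 199, 8, 5, 27], [441, 198, 27, 16, 217], [222, 207, 5, 7, 23], [212, 218, 3, 6, 18], [296, 220, 37, 29, 387], [360, 222, 9, 7, 51], [209, 225, 27, 42, 853], [343, 230, 40, 36, 771]]
side [[284, 0, 112, 160, 9182], [398, 0, 66, 21, 1032], [475, 0, 9, 8, 61], [529, 0, 20, 6, 92], [466, 32, 38, 87, 1574], [547, 82, 13, 26, 209], [453, 153, 50, 55, 1521], [510, 155, 50, 26, 491], [280, 160, 4, 6, 20], [269, 168, 27, 39, 735], [506, 196, 54, 124, 1258], [473, 209, 11, 9, 78], [327, 214, 19, 15, 235], [451, 218, 85, 46, 1190], [311, 229, 137, 55, 3155], [222, 240, 92, 76, 2391], [468, 246, 31, 42, 850], [553, 257, 3, 6, 18], [197, 282, 7, 7, 37], [206, 283, 8, 8, 50], [194, 291, 8, 7, 39], [167, 292, 25, 25, 270], [217, 294, 21, 21, 214], [473, 298, 5, 5, 22], [475, 300, 22, 11, 96], [505, 329, 5, 7, 29], [241, 337, 21, 19, 151], [486, 340, 18, 16, 186]]
```

View pics/m12.png

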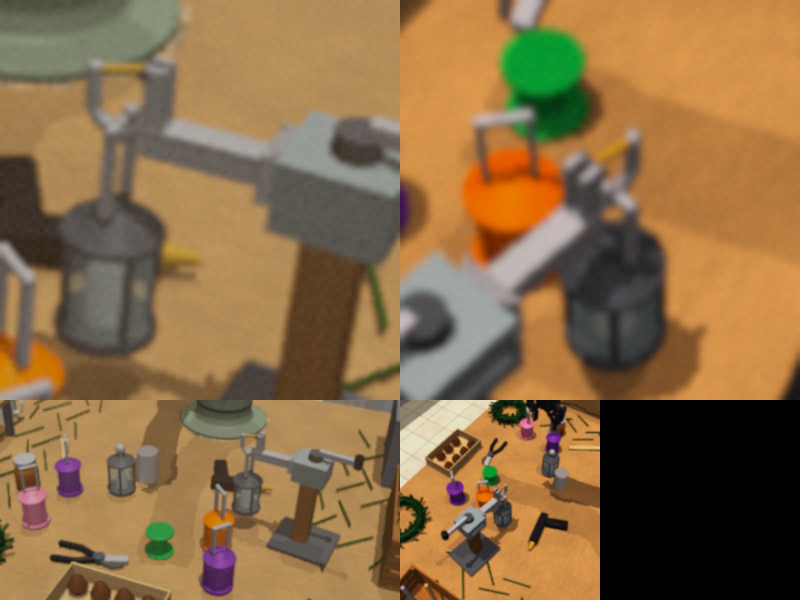

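The lantern hangs in the saddle with the gate shut across the hook at scene crop (125,70), the lever is closed, and the bystanders look where they were. I'll do a last stillness check and hand in.

```bash
python3 - <<'E'
from h import *
a=cv2.imread("pics/s12.png")
for i in range(6): b=camera("scene")
d=cv2.absdiff(cv2.GaussianBlur(a,(0,0),1),cv2.GaussianBlur(b,(0,0),1)).max(2)[170:270,335:435];print("max change near lantern",d.max(),"over 25:",(d>25).sum())
if (d>25).sum()<10: print(finish_job())
E
```

```text
max change near lantern 4 over 25: 0
the job is handed in; nothing more can be done
None
```

The job is done and handed in at about 27.6 s of the 72 s allowed.

- **Bar:** I slid it into the collet until it met the stop firmly, at about 23 N with no further travel. After release it sagged about 2.2° in the bore's clearance, and the hook stayed upright.
- **Lever:** I swung it closed to its end stop. The last push read about 39 N, which is close to the 40 N limit. It was made with the fingertips, not the gripper's body.
- **Lantern:** I threaded the eye over the nose tip and pushed it past the gate. The load dropped off behind the gate, and I then seated the eye in the saddle and released it.

**Last checks:**
- **Final picture:** the lantern hangs in the saddle with the gate shut and the lever closed.
- **Stillness:** near the lantern, two frames 0.3 s apart changed by no more than 4 grey levels.
- **Bystanders:** they look unmoved by eye. The automatic before/after image comparison was cluttered by the arm and its shadows, so it confirmed nothing either way.
- **Camera disagreement:** the scene camera put the hook about 2 pixels off from the arm-based position. I went by the arm and wrist measurements, and the fit worked.

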